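# Push a jar along the labelling guide into its roller catch

### The arm

A 6-joint arm with a two-finger parallel gripper is mounted at the origin on a cart in front of the work surface, level with it; the furniture and walls round the work are solid. World frame = base frame: x ahead of the robot, y to its left, z up, the work surface at z = 0. Lengths are in m, angles in rad, forces in N, time in s.
With the tool pointing down it reaches from about 0.35 to 0.85 m from the base axis. Payload 8.1 kg.
Tool frame: the origin (TCP) lies midway between the tips of the shut fingers; the grasp point (between the pads) lies 19 mm behind it (robot.tcp_to_grasp is the distance from the TCP to the grasp point, in m); z points along the fingers, y is the direction in which the jaws open and shut (so a half turn about z gives the same grasp; the last joint's range is limited). The gripper opens to 93 mm and grips with 3 to 60 N. Pads are 15 mm wide; open, the fingers measure 128 mm over their backs; the gripper's body (75 mm by 188 mm) begins 65 mm behind the grasp point.
Start: joints at [1.019, 0.13, 1.488, -0, 1.523, -0.085], TCP at [0.27, 0.536, 0.219] pointing down, gripper open.
Joint ranges: [-2.96, 2.96], [-0.89, 2.26], [0.02, 2.5], [-1.34, 4.48], [0, 2.73], [-2.66, 2.66]. Speed limits (rad/s): [2.39, 2.39, 2.79, 3.14, 3.14, 3.14].

### API

Orientations are given as a rotation vector (axis times angle).
In Python, from plant import robot gives the robot as it stands.
- The arm moves only by the tool send_rows, never from a script. Its argument "series" is a list of rows, each an object of numbers: "wx", "wy", "wz": the turn, a rotation vector about the world's x, y, z in rad; "dx", "dy", "dz": the shift along the world's x, y, z in cm; "fingers": the closure in counts, from 0 (fully open) to 255 (shut). In form: [{"wx": .., "wy": .., "wz": .., "dx": .., "dy": .., "dz": .., "fingers": ..}, ...]. A call has 1 to 20 rows; each row shifts and turns the pose as measured when the row begins; what a row does not reach is not made up. A row lasts 1/12 s, in which the tool goes at most 41.7 mm and 7.16 degrees, less where a joint would pass 70% of its speed; a pose out of reach is approached as far as the arm can. A call is refused whole if a number of a shift passes 4.17 or a number of a turn 0.125, either way. A call with a gripper value outside its range is refused whole. The fingers move at their own pace and stop on an object; "newtons" is the grip in N (left out, the last holds). Time passes only in rows, so rows that do not move let the fingers close. It gives the time, the measured TCP pose, the force and the opening at its end, in the units of the state.
- robot.read_state(): the state, without advancing time (a new reading comes with each control period).
- robot.read_camera(name): name is "side" or "top" or "wrist"; returns the picture (384x512x3 uint8, red, green, blue); there is no depth.
- robot.camera_info(name): a dict with "intrinsics" (3x3 intrinsics, pixels), "k1" (the pictures are not rectified: a ray, as slopes to the right and down, at radius r is drawn at 1 + k1 r^2 times it, then the intrinsics apply), "extrinsics" (4x4, takes a point from world to camera coordinates); the wrist camera has in their place "tool_from_camera" (4x4, takes a point from camera to tool coordinates, whose origin is the TCP and whose axes are the flange's). Camera axes: x right, y up, looking along -z (the intrinsics and any distortion apply to the point x, -y, -z); pixel columns grow to the right and rows downward; lengths in m; the calibration is good to about 2 mm. A picture is of the moment at which its call begins: read the wrist's pose just before it. camera_info takes no time and is no camera call.
- robot.close_job(): hands the job in, once; it reports no verdict.
The state is a dict: "t": time; "q": joint angles; "dq": joint speeds; "joint_torque": joint torques, N m; "tool_pos": TCP position; "orientation": TCP orientation; "force": force on the tool from outside, world axes, zero at the start; "wrist_torque": the same for the moment, N m; "opening": finger opening in m.
Only numpy, scipy, OpenCV 4.12 (cv2) and the standard library are available. Lean on these libraries where they do the work, as an engineer would, in place of code of your own. Each camera call takes 0.05 s, during which the arm holds its last target.

### The job

Load the squat jar into the labelling guide: slide it up against the guide's long wall, then push it along the wall, past the spring roller, until it bears firmly on the rubber pad at the end, and leave it standing there with the roller sprung out again behind it. Only push it, with the hand beside or behind it: do not grip it, lift it or tip it over, keep it against the wall along the way, and never force it against the guide with 22 N or more. Leave the slim jar and the marker pen where they are.

Things in the scene. Friction and masses are not known exactly. Their poses are not given: they have to be found in the camera images.
- squat_jar: the jar to load: squat round preserve jar with a wide grey screw lid, the only such jar standing free near the guide; 69 mm across (radius 34.5), 86 mm tall, about 0.34 kg give or take 30 percent; starts upright on the table, 20 to 50 mm off the wall, near the wall's end away from the stop. Origin: centre of its underside, z up
- guide: labelling guide fixed on the table: aluminium wall 360 mm long, 50 mm high, 12 mm thick, grey stop at one end, no floor (the jar slides on the table). Origin: foot of the wall's inner face, table height. x points square into the wall (a jar touching it has its centre at x = -0.0345); y runs along the wall towards the stop; the wall spans y = -0.17 to 0.19
- catch (a joint): how far the spring roller (white, upright, 14 mm across, 12 to 40 mm above the table, on the side arm, axis 63 mm before the pad's face) is pressed out of the lane, m: 0 = out, 61 mm from the wall; a passing jar presses it back 8 mm (1.8 N at first, 4.2 N at 8 mm). Pushing the jar past takes some 4 to 9 N in all. A caught jar's centre is 25 to 29 mm past the roller's axis
- pad (a joint): how far the rubber pad (50 mm wide, 10 to 42 mm above the table, on the stop's end plate, facing back along the wall) is pressed in, m: 0 = free, 7 mm at most; 4 N per mm. Firmly borne on means pressed in 1.5 mm or more (about 6 N). Let go, it springs back and the roller keeps the jar
- slim_jar: bystander: slim preserve jar with a cream lid, 60 mm across, 92 mm tall, standing behind the wall. Origin: centre of its underside
- small_tape: bystander: roll of tape stuck down flat, 66 mm across, 24 mm high, to the right of the guide. Origin: centre of its underside
- pen: bystander: fat marker pen lying along y, 125 mm long, 17 mm thick, by the table's front edge. Origin: its middle, at the underside
- stop_mid (a point): point fixed on the guide (guide x -0.0345, y 0.130, z 0.026): where the rubber pad's face is if the grey stop is clamped in mid range. The stop, with its pad and roller, is clamped up to 18 mm nearer or farther along the wall, differently each time and not measured: find it by feel or by eye. Its side arm is 107 mm from the wall, 42 mm high; thumb screw on the wall up to 73 mm
Not all that is in view belongs to the job. What is shaped like the squat_jar but blue, purple or turquoise is not meant.

How it is judged:
By the outcome, as a careful person would: the job done as asked, in the order asked, and still so for the second after the job is handed in, with the robot touching nothing.
It also fails if it takes over 59 s, if anything falls off the work surface, if the arm or the gripper's body presses on something with over 40 N, if the wrist force passes 120 N, or if a joint passes its speed limit or range.

## Working session

There is one attempt and no reset: what is moved stays moved. The work goes in short steps, Python scripts to look and compute and a tool call to move; the robot and the scene stay as the last step left them, time stands still between calls to the robot, and variables do not carry over. Pictures are saved under pics/ and viewed, and the job is handed in when it is done.

Besides the shell and the picture viewer there is one more tool, called after ">>>" as a command line: name --argument value ..., lists and objects as JSON in quotes. send_rows: Moves the arm, as the interface text tells. Its arguments: {"type":"object","properties":{"series":{"type":"array","items":{"type":"object","properties":{"wx":{"type":"number"},"wy":{"type":"number"},"wz":{"type":"number"},"dx":{"type":"number"},"dy":{"type":"number"},"dz":{"type":"number"},"fingers":{"type":"number"}}}},"newtons":{"type":"number"}},"required":["series"]}

```bash
mkdir -p pics; python3 - <<'E'
from plant import robot
import cv2
s=robot.read_state();print(s)
for n in("top","side"):
    im=robot.read_camera(n);cv2.imwrite(f"pics/{n}0.png",im[:,:,::-1]);i=robot.camera_info(n);print(n,i)
print(robot.camera_info("wrist"))
E
```

```text
{'t': 0.0, 'q': array([ 1.01859930e+00,  1.31132685e-01,  1.48925478e+00,  5.70300021e-06,
        1.52301259e+00, -8.54032559e-02]), 'dq': array([-0.0006455 , -0.00061127, -0.0008259 , -0.00020832,  0.00136354,
        0.00199226]), 'joint_torque': array([-9.54774841e-04, -5.59856379e+01, -4.91742218e+01,  7.65349274e-02,
        3.60550289e-02, -7.88396915e-05]), 'tool_pos': array([0.26969876, 0.53533863, 0.21761792]), 'orientation': array([-7.26466859e-01, -3.05585504e+00,  2.69271975e-03]), 'force': array([-0.01187122,  0.20599269,  0.01619992]), 'wrist_torque': array([ 0.00607187, -0.06085857,  0.02822361]), 'opening': 0.09292974637680318}
top {'intrinsics': array([[357.25583895,   0.        , 255.96229248],
       [  0.        , 357.25583895, 189.83243825],
       [  0.        ,   0.        ,   1.        ]]), 'k1': -0.026299010822141828, 'extrinsics': array([[-0.01437553, -0.99954402, -0.02655372,  0.1125915 ],
       [ 0.99493518, -0.0169414 ,  0.09908063, -0.52703431],
       [-0.0994853 , -0.02499489,  0.99472505, -0.86446056],
       [ 0.        ,  0.        ,  0.        , 
[... 337 characters left out ...]
2, -0.28594656],
       [-0.47397462, -0.64026868,  0.60448663, -0.77201468],
       [ 0.        ,  0.        ,  0.        ,  1.        ]])}
{'intrinsics': array([[267.3396264 ,   0.        , 259.95267154],
       [  0.        , 267.3396264 , 189.03477112],
       [  0.        ,   0.        ,   1.        ]]), 'k1': -0.05788475608456005, 'tool_from_camera': array([[ 6.23008291e-04,  9.55839426e-01,  2.93888760e-01,
         8.15969015e-02],
       [ 9.99999752e-01, -4.99341342e-04, -4.95827045e-04,
        -3.92747386e-04],
       [-3.27180230e-04,  2.93888996e-01, -9.55839501e-01,
        -1.64667237e-01],
       [ 0.00000000e+00,  0.00000000e+00,  0.00000000e+00,
         1.00000000e+00]])}
```

View pics/top0.png

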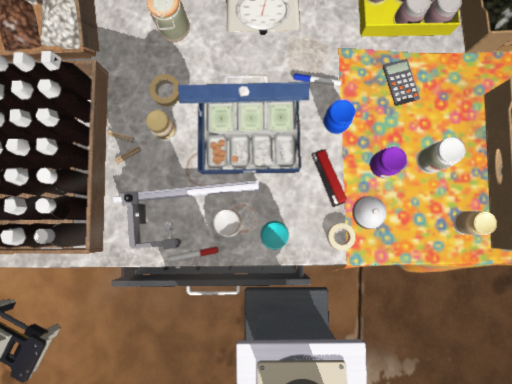

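View pics/side0.png

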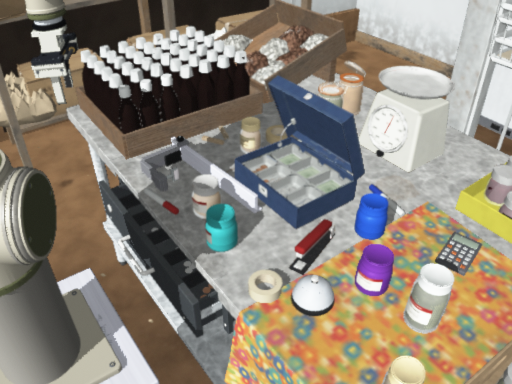

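Candidates shaped like the squat jar in the top view: grey/white-lidded at (227,222), turquoise (275,235), purple (388,162), blue (339,116), white tall one (441,155). The one at (227,222) has a grey lid and stands free by the guide, so it fits; I'll confirm with enlarged crops.

```bash
python3 - <<'E'
import cv2
a=cv2.imread("pics/top0.png")[165:275,105:305];cv2.imwrite("pics/topc.png",cv2.resize(a,None,fx=4,fy=4,interpolation=cv2.INTER_CUBIC))
a=cv2.imread("pics/side0.png")[125:265,130:280];cv2.imwrite("pics/sidec.png",cv2.resize(a,None,fx=4,fy=4,interpolation=cv2.INTER_CUBIC))
E
```

```text
(no output)
```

View pics/topc.png

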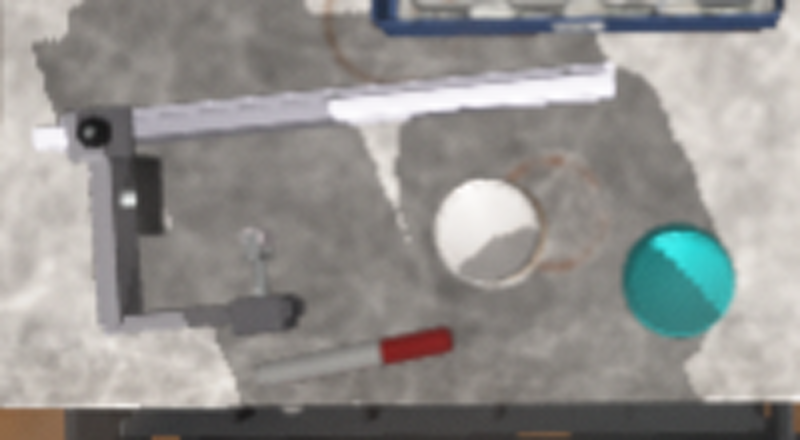

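View pics/sidec.png

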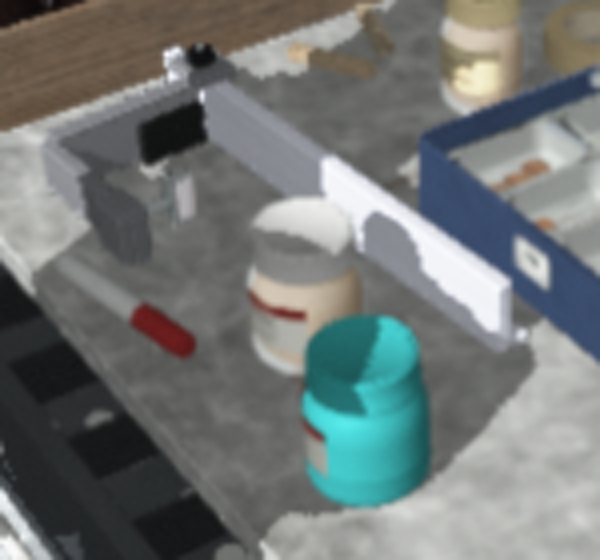

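The crops show that (227,222) is a cream jar with a grey lid (crop 490,232). The turquoise one stands about 45 px to its right. The wall runs from (114,200) to (258,185), with the pad at about (143,213) and the roller at about (168,224). Next I'll measure these.

```bash
cat > h.py <<'E'
import numpy as np, cv2
from scipy.spatial.transform import Rotation as R
def ray_plane(info,uv,z,T=None):
    K=np.array(info["intrinsics"]);k1=info["k1"]
    d=np.linalg.inv(K)@np.array([uv[0],uv[1],1.]);x,y=d[:2]
    rd=np.hypot(x,y);r=rd
    for _ in range(30): r=rd/(1+k1*r*r)
    s=r/rd if rd>0 else 1
    v=np.array([x*s,-y*s,-1])
    E=np.array(info["extrinsics"]) if T is None else np.linalg.inv(T)
    Ri=E[:3,:3].T;c=-Ri@E[:3,3];w=Ri@v
    return c+w*(z-c[2])/w[2]
def proj(info,P,T=None):
    E=np.array(info["extrinsics"]) if T is None else np.linalg.inv(T)
    p=E[:3,:3]@np.asarray(P)+E[:3,3];x=p[0]/-p[2];y=-p[1]/-p[2]
    f=1+info["k1"]*(x*x+y*y);K=info["intrinsics"]
    return np.array([K[0,0]*x*f+K[0,2],K[1,1]*y*f+K[1,2]])
E
python3 - <<'E'
from plant import robot
from h import *
i=robot.camera_info("top");E=i["extrinsics"];print("cam",-E[:3,:3].T@E[:3,3])
def p(n,u,v,z): print(n,ray_plane(i,(105+u/4-.375,165+v/4-.375),z)[:2].round(4))
p("wall R outer",613,66,.05);p("wall R inner",613,96,.05)
p("wall L outer",34,127,.05);p("wall L inner",34,150,.05)
p("inner mid",340,122,.05)
p("jar lid c",488,232,.086)
p("turq c",680,280,.086)
p("turq left",623,280,.086);p("turq top",680,224,.086)
p("jar left",434,232,.086);p("jar right",542,232,.086)
p("pad top R",162,158,.042);p("pad bot R",162,234,.042)
p("roller",254,237,.04);p("armtip",300,307,.042)
p("pen L",258,377,.017);p("pen R",450,340,.017)
p("arm in",240,296,.042)
p("table edge", 400,403,0)
i=robot.camera_info("side")
def p(n,u,v,z): print("S",n,ray_plane(i,(130+u/4-.375,125+v/4-.375),z)[:2].round(4))
p("jar lid c",303,222,.086);p("turq c",366,345,.086)
p("wall R inner top",510,292,.05)
p("pad top far",206,98,.042);p("pad near",140,128,.042)
E
```

```text
cam [0.43998242 0.08200437 0.91510919]
wall R outer [0.5478 0.0988]
wall R inner [0.5294 0.099 ]
wall L outer [0.5163 0.4564]
wall L inner [0.5021 0.456 ]
inner mid [0.5163 0.2662]
jar lid c [0.4477 0.172 ]
turq c [0.4185 0.0614]
turq left [0.419  0.0942]
turq top [0.4507 0.0607]
jar left [0.4481 0.2034]
jar right [0.4472 0.1406]
pad top R [0.4964 0.3787]
pad bot R [0.4496 0.378 ]
roller [0.447  0.3213]
armtip [0.4041 0.2921]
pen L [0.3599 0.3244]
pen R [0.3815 0.2037]
arm in [0.4112 0.3291]
table edge [0.3412 0.238 ]
S jar lid c [0.4523 0.1758]
S turq c [0.4215 0.061 ]
S wall R inner top [0.5369 0.0904]
S pad top far [0.5036 0.394 ]
S pad near [0.4499 0.3868]
```

>>> send_rows --series '[{"dx":0.9,"dy":-3.5,"wz":0.054,"fingers":255},{"dx":0.9,"dy":-3.5,"wz":0.054,"fingers":255},{"dx":0.9,"dy":-3.5,"wz":0.054,"fingers":255},{"dx":0.9,"dy":-3.5,"wz":0.054,"fingers":255},{"dx":0.9,"dy":-3.5,"wz":0.054,"fingers":255},{"dx":0.9,"dy":-3.5,"wz":0.054,"fingers":255},{"dx":0.9,"dy":-3.5,"wz":0.054,"fingers":255},{"dx":0.9,"dy":-3.5,"wz":0.054,"fingers":255},{"dx":0.9,"dy":-3.5,"wz":0.054,"fingers":255},{"dx":0.9,"dy":-3.5,"wz":0.054,"fingers":255},{}]' --newtons 20

```text
schema error: expected keys wx, wy, wz, dx, dy, dz, fingers
```

```bash
python3 - <<'E'
from plant import robot
from h import *
s=robot.read_state();print(s["tool_pos"],s["orientation"],s["opening"],s["t"],s["force"],R.from_rotvec(s["orientation"]).as_matrix().round(3))
im=robot.read_camera("wrist")
cv2.imwrite("pics/w1.png",im[:,:,::-1])
T=np.eye(4);T[:3,:3]=R.from_rotvec(s["orientation"]).as_matrix();T[:3,3]=s["tool_pos"]
np.save("T1.npy",T@robot.camera_info("wrist")["tool_from_camera"])
E
```

```text
[0.26974929 0.53537776 0.21771373] [-7.26486181e-01 -3.05594053e+00  2.45701353e-03] 0.09276502466491342 0.1 [-0.16503118 -0.7911063  -0.23329619] [[-0.893  0.45  -0.001]
 [ 0.45   0.893 -0.001]
 [ 0.    -0.002 -1.   ]]
```

View pics/w1.png

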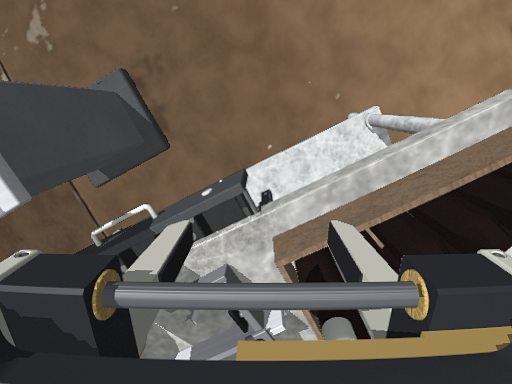

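>>> send_rows --series '[{"dx":0.9,"dy":-3.5,"dz":0,"wx":0,"wy":0,"wz":0.054,"fingers":255},{"dx":0.9,"dy":-3.5,"dz":0,"wx":0,"wy":0,"wz":0.054,"fingers":255},{"dx":0.9,"dy":-3.5,"dz":0,"wx":0,"wy":0,"wz":0.054,"fingers":255},{"dx":0.9,"dy":-3.5,"dz":0,"wx":0,"wy":0,"wz":0.054,"fingers":255},{"dx":0.9,"dy":-3.5,"dz":0,"wx":0,"wy":0,"wz":0.054,"fingers":255},{"dx":0.9,"dy":-3.5,"dz":0,"wx":0,"wy":0,"wz":0.054,"fingers":255},{"dx":0.9,"dy":-3.5,"dz":0,"wx":0,"wy":0,"wz":0.054,"fingers":255},{"dx":0.9,"dy":-3.5,"dz":0,"wx":0,"wy":0,"wz":0.054,"fingers":255},{"dx":0.9,"dy":-3.5,"dz":0,"wx":0,"wy":0,"wz":0.054,"fingers":255},{"dx":0.9,"dy":-3.5,"dz":0,"wx":0,"wy":0,"wz":0.054,"fingers":255},{"dx":0,"dy":0,"dz":0,"wx":0,"wy":0,"wz":0,"fingers":255}]' --newtons 20

```text
t: 1.07
tool_pos: [0.3567, 0.1698, 0.2106]
orientation: [0.169, -3.133, 0.017]
force: [-0.6, 0.6, 0.2]
opening: 0.0244
```

```bash
python3 - <<'E'
from plant import robot
from h import *
# fit guide pose (x0,y0,yaw) to picks in top image
from scipy.optimize import least_squares
i=robot.camera_info("top")
P=[((.012,-.17,.05),(613,66)),((.012,.19,.05),(34,127)),((0,-.17,0),(613,96))]
c=lambda u:np.array([105+u[0]/4-.375,165+u[1]/4-.375])
def f(q):
    C,S=np.cos(q[2]),np.sin(q[2])
    o=[]
    for g,u in P: o+=list(proj(i,(q[0]+C*g[0]-S*g[1],q[1]+S*g[0]+C*g[1],g[2]))-c(u))
    return o
r=least_squares(f,[.52,.27,.076]);print(r.x,np.round(r.fun,2))
q=r.x;C,S=np.cos(q[2]),np.sin(q[2])
for n,u,z in(("jar",(488,232),.086),("turq",(680,280),.086),("padR",(162,200),.042),("roller",(254,237),.04)):
    w=ray_plane(i,c(u),z)[:2]-q[:2];print(n,C*w[0]+S*w[1],-S*w[0]+C*w[1])
s=robot.read_state();print(s["tool_pos"],s["opening"],s["t"],s["force"],R.from_rotvec(s["orientation"]).as_matrix().round(3))
E
```

```text
[0.52064735 0.2674834  0.08597121] [-0.15  0.24 -0.57  0.01  0.74 -0.28]
jar -0.08089650491368336 -0.08891428383000334
turq -0.1194200476974133 -0.19660239752635483
padR -0.04044127512706134 0.11471819831533402
roller -0.06871349673438175 0.05995259037216622
[0.35673872 0.16980629 0.21062445] 0.02439989545547513 1.0667 [-0.64154554  0.64804037  0.18300818] [[-0.994 -0.107 -0.003]
 [-0.107  0.994 -0.011]
 [ 0.004 -0.011 -1.   ]]
```

>>> send_rows --series '[{"dx":1.4,"dy":0,"dz":0,"wx":0.005,"wy":0,"wz":0,"fingers":255},{"dx":1.2,"dy":0,"dz":-3,"wx":0.005,"wy":0,"wz":-0.02,"fingers":255},{"dx":0,"dy":0,"dz":-4,"wx":0,"wy":0,"wz":0,"fingers":255},{"dx":0,"dy":0,"dz":-4,"wx":0,"wy":0,"wz":0,"fingers":255},{"dx":0,"dy":0,"dz":-4,"wx":0,"wy":0,"wz":0,"fingers":255},{"dx":0,"dy":0,"dz":-2.5,"wx":0,"wy":0,"wz":0,"fingers":255},{"dx":0,"dy":0,"dz":0,"wx":0,"wy":0,"wz":0,"fingers":255}]'

```text
t: 1.65
tool_pos: [0.386, 0.1667, 0.0333]
orientation: [-0.119, 3.131, 0.005]
force: [-1.1, -0.7, 0.2]
opening: 0.0005
```

```bash
python3 - <<'E'
from plant import robot
from h import *
s=robot.read_state();print(s["tool_pos"],s["opening"],s["t"],s["force"],R.from_rotvec(s["orientation"]).as_matrix().round(3))
im=robot.read_camera("side")[:,:,::-1]
cv2.imwrite("pics/s2.png",cv2.resize(im[110:270,110:300],None,fx=4,fy=3.7,interpolation=cv2.INTER_CUBIC))
E
```

```text
[0.38600165 0.16671814 0.03326363] 0.0004664302050791793 1.65 [-1.08609158 -0.71717373  0.15444493] [[-0.997 -0.076  0.008]
 [-0.076  0.997  0.003]
 [-0.008  0.003 -1.   ]]
```

View pics/s2.png

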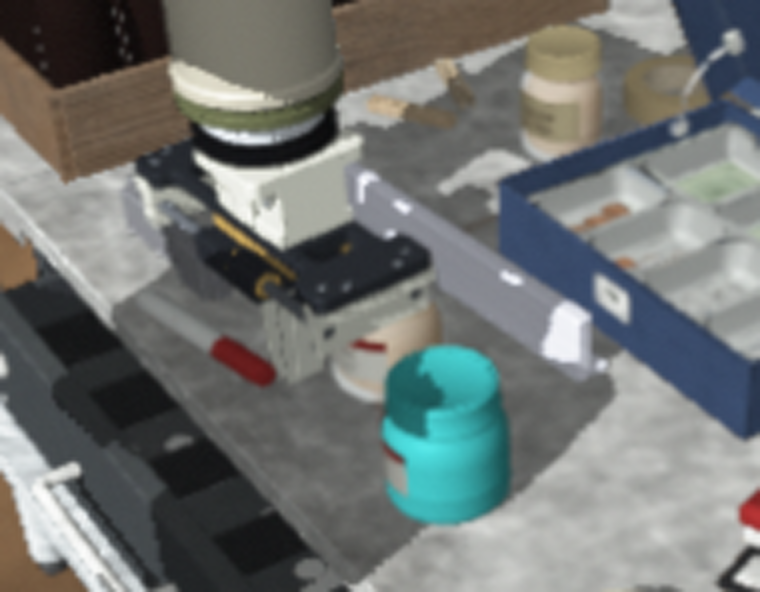

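>>> send_rows --series '[{"dx":0.3,"dy":0,"dz":-1.2,"wx":0,"wy":0,"wz":0,"fingers":255},{"dx":0.4,"dy":0.03,"dz":0,"wx":0,"wy":0,"wz":0,"fingers":255},{"dx":0.4,"dy":0.03,"dz":0,"wx":0,"wy":0,"wz":0,"fingers":255},{"dx":0.4,"dy":0.03,"dz":0,"wx":0,"wy":0,"wz":0,"fingers":255},{"dx":0.4,"dy":0.03,"dz":0,"wx":0,"wy":0,"wz":0,"fingers":255},{"dx":0.4,"dy":0.03,"dz":0,"wx":0,"wy":0,"wz":0,"fingers":255},{"dx":0.4,"dy":0.03,"dz":0,"wx":0,"wy":0,"wz":0,"fingers":255},{"dx":0.4,"dy":0.03,"dz":0,"wx":0,"wy":0,"wz":0,"fingers":255}]'

```text
t: 2.37
tool_pos: [0.4268, 0.1723, 0.0346]
orientation: [-0.12, 3.118, 0.01]
force: [-0.9, -0.7, 0.2]
opening: 0.0003
```

```bash
python3 - <<'E'
from plant import robot
from h import *
s=robot.read_state();print(s["tool_pos"],s["t"],s["force"],s["wrist_torque"],R.from_rotvec(s["orientation"]).as_matrix().round(3),s["dq"].round(3))
im=robot.read_camera("side")[:,:,::-1]
cv2.imwrite("pics/s3.png",cv2.resize(im[110:270,110:300],None,fx=4,fy=3.7,interpolation=cv2.INTER_CUBIC))
im=robot.read_camera("top")[:,:,::-1]
cv2.imwrite("pics/t3.png",cv2.resize(im[165:275,105:305],None,fx=4,fy=4,interpolation=cv2.INTER_CUBIC))
s=robot.read_state();print(s["tool_pos"],s["t"],s["force"],s["wrist_torque"])
E
```

```text
[0.42675103 0.17225554 0.03459861] 2.3667 [-0.89862563 -0.6991516   0.21450433] [-0.01170081  0.16005202 -0.00347478] [[-0.997 -0.077  0.021]
 [-0.077  0.997  0.007]
 [-0.021  0.006 -1.   ]] [-0.023  0.141 -0.144  0.001 -0.004 -0.023]
[0.4270641  0.17221534 0.03455309] 2.4667 [ 0.0578154  -0.34779492  0.22425306] [0.00512829 0.00586152 0.00910552]
```

View pics/s3.png

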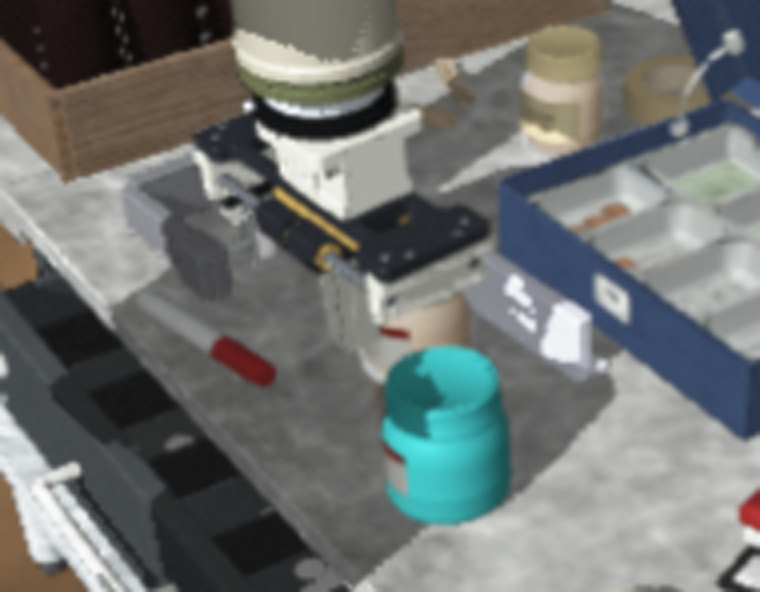

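View pics/t3.png

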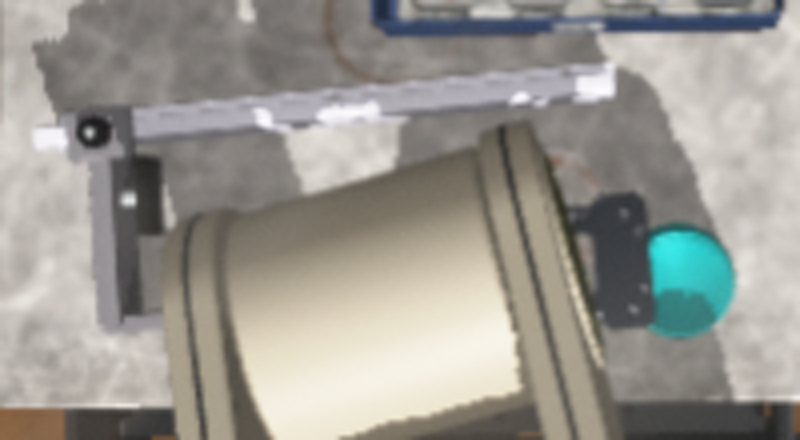

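>>> send_rows --series '[{"dx":0.25,"dy":0.02,"dz":-0.4,"wx":0,"wy":0.004,"wz":0,"fingers":255},{"dx":0.25,"dy":0.02,"dz":-0.4,"wx":0,"wy":0.004,"wz":0,"fingers":255},{"dx":0.25,"dy":0.02,"dz":-0.4,"wx":0,"wy":0.004,"wz":0,"fingers":255},{"dx":0.25,"dy":0.02,"dz":0,"wx":0,"wy":0.004,"wz":0,"fingers":255}]'

```text
t: 2.8
tool_pos: [0.4366, 0.1729, 0.021]
orientation: [-0.12, 3.137, 0.011]
force: [-1.5, -1.0, 0.3]
opening: 0.0006
```

>>> send_rows --series '[{"dx":0.2,"dy":0.02,"dz":0,"wx":0,"wy":0,"wz":0,"fingers":255},{"dx":0.2,"dy":0.02,"dz":0,"wx":0,"wy":0,"wz":0,"fingers":255}]'

```text
t: 2.97
tool_pos: [0.4404, 0.173, 0.0199]
orientation: [0.12, -3.139, -0.01]
force: [-1.3, -0.7, 1.3]
opening: 0.0005
```

>>> send_rows --series '[{"dx":0.2,"dy":0.02,"dz":0,"wx":0,"wy":0,"wz":0,"fingers":255},{"dx":0.2,"dy":0.02,"dz":0,"wx":0,"wy":-0.003,"wz":0,"fingers":255}]'

```text
t: 3.13
tool_pos: [0.4446, 0.1733, 0.0196]
orientation: [-0.12, 3.137, 0.01]
force: [-1.6, -0.6, 1.2]
opening: -0.0001
```

>>> send_rows --series '[{"dx":0.15,"dy":0.02,"dz":0,"wx":0,"wy":0,"wz":0,"fingers":255}]'

```text
t: 3.22
tool_pos: [0.4464, 0.1735, 0.0196]
orientation: [-0.12, 3.137, 0.009]
force: [-1.6, 0.1, 0.8]
opening: 0.0006
```

>>> send_rows --series '[{"dx":0.15,"dy":0.01,"dz":0,"wx":0,"wy":-0.003,"wz":0,"fingers":255}]'

```text
t: 3.3
tool_pos: [0.4482, 0.1736, 0.0197]
orientation: [-0.12, 3.134, 0.009]
force: [-1.4, -0.4, 0.1]
opening: 0.0008
```

>>> send_rows --series '[{"dx":0.15,"dy":0.01,"dz":0,"wx":0,"wy":0,"wz":0,"fingers":255}]'

```text
t: 3.38
tool_pos: [0.4496, 0.1738, 0.0197]
orientation: [-0.12, 3.134, 0.009]
force: [-6.9, -0.9, 0.9]
opening: 0.001
```

>>> send_rows --series '[{"dx":0.15,"dy":0.01,"dz":0,"wx":0,"wy":0,"wz":0,"fingers":255}]'

```text
t: 3.47
tool_pos: [0.4497, 0.1737, 0.0192]
orientation: [-0.12, 3.137, 0.009]
force: [-11.4, -1.0, 5.7]
opening: 0.0006
```

>>> send_rows --series '[{"dx":-0.5,"dy":0,"dz":0.1,"wx":0,"wy":0,"wz":0,"fingers":255},{"dx":-2.0,"dy":0,"dz":0.2,"wx":0,"wy":0,"wz":0,"fingers":255},{"dx":-2.5,"dy":0,"dz":1.0,"wx":0,"wy":0,"wz":0,"fingers":255},{"dx":0,"dy":0,"dz":4.0,"wx":0,"wy":0,"wz":0,"fingers":255},{"dx":0,"dy":0,"dz":4.0,"wx":0,"wy":0,"wz":0,"fingers":255},{"dx":-1,"dy":0,"dz":3.0,"wx":0,"wy":0,"wz":0,"fingers":255},{"dx":-4,"dy":0,"dz":3.0,"wx":0,"wy":0,"wz":0,"fingers":255},{"dx":-4,"dy":0,"dz":0,"wx":0,"wy":0,"wz":0,"fingers":255}]'

```text
t: 4.13
tool_pos: [0.3108, 0.1717, 0.1682]
orientation: [0.115, -3.138, -0.007]
force: [-0.9, 0.8, 1.2]
opening: 0.0005
```

```bash
python3 - <<'E'
from plant import robot
from h import *
im=robot.read_camera("side")[:,:,::-1];cv2.imwrite("pics/s4f.png",im)
cv2.imwrite("pics/s4.png",cv2.resize(im[110:270,110:300],None,fx=4,fy=3.7,interpolation=cv2.INTER_CUBIC))
im=robot.read_camera("top")[:,:,::-1]
cv2.imwrite("pics/t4.png",cv2.resize(im[165:275,105:305],None,fx=4,fy=4,interpolation=cv2.INTER_CUBIC))
s=robot.read_state();print(s["tool_pos"],s["t"],s["force"],R.from_rotvec(s["orientation"]).as_matrix().round(3))
E
```

```text
[0.30631766 0.17146203 0.16499383] 4.2333 [ 1.06513567 -0.04201139 -0.18030057] [[-0.997 -0.076 -0.004]
 [-0.076  0.997  0.004]
 [ 0.004  0.005 -1.   ]]
```

View pics/s4.png

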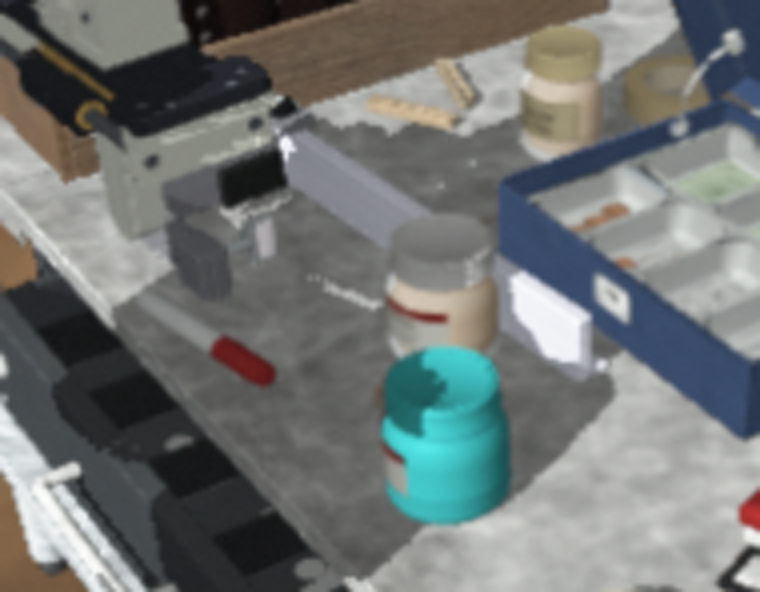

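View pics/t4.png

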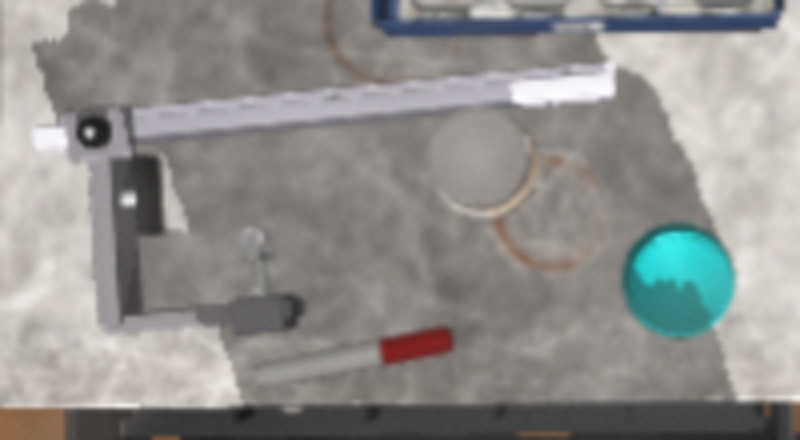

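The jar is upright and at the wall, with its lid centre at crop (480,160), which is full-frame about (225,205). The pen and the turquoise jar haven't moved.

```bash
python3 - <<'E'
from plant import robot
from h import *
i=robot.camera_info("top")
C,S=np.cos(.086),np.sin(.086)
for n,u,z in(("jar",(480,160),.086),("left",(428,160),.086),("right",(534,160),.08),("turqtop",(680,224),.086)):
    p=ray_plane(i,(105+u[0]/4-.375,165+u[1]/4-.375),z);w=p[:2]-[.5206,.2675];print(n,p.round(4),C*w[0]+S*w[1],-S*w[0]+C*w[1])
i=robot.camera_info("side")
p=ray_plane(i,(110+442/4-.375,110+245/3.7-.375),.086);w=p[:2]-[.5206,.2675];print(n,p.round(4),C*w[0]+S*w[1],-S*w[0]+C*w[1])
E
```

```text
jar [0.4895 0.1764 0.086 ] -0.03879321014262596 -0.08814217926839227
left [0.49   0.2068 0.086 ] -0.035705601006201466 -0.05788377430401684
right [0.4894 0.1453 0.08  ] -0.04160148956779015 -0.11906343603749489
turqtop [0.4507 0.0607 0.086 ] -0.08742706153199509 -0.19999550483588072
turqtop [0.4888 0.1702 0.086 ] -0.0400115358787567 -0.09422285594722006
```

>>> send_rows --series '[{"dx":3.5,"dy":-1.3,"dz":0,"wx":0,"wy":0,"wz":-0.022,"fingers":255},{"dx":3.5,"dy":-1.3,"dz":0,"wx":0,"wy":0,"wz":-0.022,"fingers":255},{"dx":3.5,"dy":-1.3,"dz":0,"wx":0,"wy":0,"wz":-0.022,"fingers":255},{"dx":3.5,"dy":-1.3,"dz":0,"wx":0,"wy":0,"wz":-0.022,"fingers":255},{"dx":2.5,"dy":-1.0,"dz":0,"wx":0,"wy":0,"wz":-0.022,"fingers":255},{"dx":0,"dy":0,"dz":0,"wx":0,"wy":0,"wz":0,"fingers":255}]'

```text
t: 4.73
tool_pos: [0.4805, 0.1078, 0.1675]
orientation: [0.049, 3.126, 0.013]
force: [0.1, -0.3, 0.3]
opening: 0.0007
```

```bash
python3 - <<'E'
from plant import robot
from h import *
s=robot.read_state();print(s["tool_pos"],s["t"],s["force"],R.from_rotvec(s["orientation"]).as_matrix().round(3),s["dq"].round(3))
E
```

```text
[0.48048304 0.10783929 0.16749717] 4.7333 [ 0.08334878 -0.28618402  0.33244426] [[-0.999  0.031  0.015]
 [ 0.031  0.999  0.008]
 [-0.015  0.008 -1.   ]] [ 0.003 -0.003  0.015  0.011  0.013 -0.005]
```

>>> send_rows --series '[{"dx":0,"dy":0,"dz":-3,"wx":0,"wy":0.005,"wz":0,"fingers":255},{"dx":0,"dy":0,"dz":-3.5,"wx":0,"wy":0.005,"wz":0,"fingers":255},{"dx":0,"dy":0,"dz":-3.5,"wx":0,"wy":0,"wz":0,"fingers":255},{"dx":0,"dy":0,"dz":-2.5,"wx":0,"wy":0,"wz":0,"fingers":255},{"dx":0,"dy":0,"dz":-1.0,"wx":0,"wy":0,"wz":0,"fingers":255},{"dx":0,"dy":0,"dz":0,"wx":0,"wy":0,"wz":0,"fingers":255}]'

```text
t: 5.23
tool_pos: [0.4843, 0.1067, 0.0284]
orientation: [0.053, 3.13, 0.014]
force: [-0.5, -0.9, 0.9]
opening: 0.0004
```

```bash
python3 - <<'E'
from plant import robot
from h import *
s=robot.read_state();print(s["tool_pos"],s["t"],s["force"],R.from_rotvec(s["orientation"]).as_matrix().round(3),s["dq"].round(3))
im=robot.read_camera("side")[:,:,::-1]
cv2.imwrite("pics/s5.png",cv2.resize(im[110:270,110:300],None,fx=4,fy=3.7,interpolation=cv2.INTER_CUBIC))
E
```

```text
[0.48429273 0.1066767  0.02838822] 5.2333 [-0.50042045 -0.89396199  0.90805796] [[-0.999  0.034  0.012]
 [ 0.034  0.999  0.009]
 [-0.011  0.009 -1.   ]] [ 0.001  0.008  0.005 -0.001  0.009 -0.001]
```

View pics/s5.png

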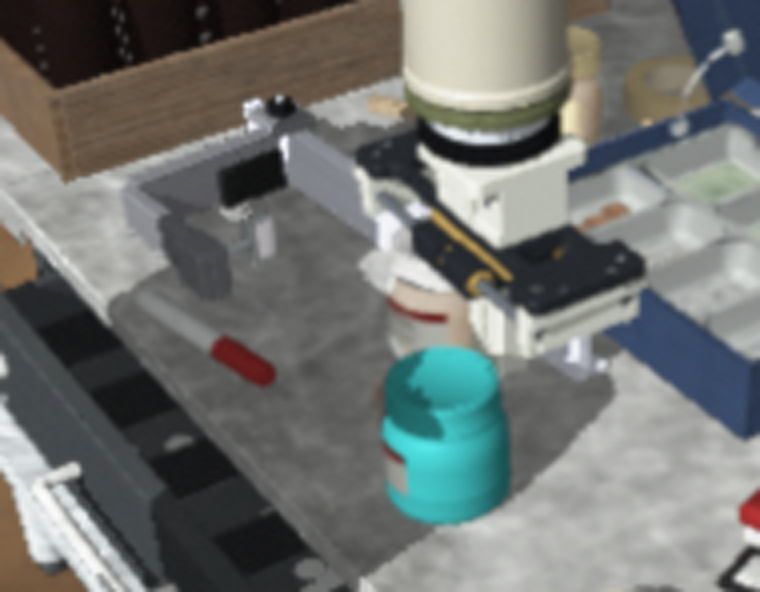

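>>> send_rows --series '[{"dx":0.1,"dy":0.3,"dz":-0.3,"wx":0,"wy":0,"wz":0,"fingers":255},{"dx":0.1,"dy":0.3,"dz":-0.3,"wx":0,"wy":0,"wz":0,"fingers":255},{"dx":0,"dy":0.3,"dz":0,"wx":0,"wy":0,"wz":0,"fingers":255},{"dx":-0.03,"dy":0.35,"dz":0,"wx":0,"wy":0,"wz":0,"fingers":255},{"dx":-0.03,"dy":0.35,"dz":0,"wx":0,"wy":0,"wz":0,"fingers":255},{"dx":-0.03,"dy":0.35,"dz":0,"wx":0,"wy":0,"wz":0,"fingers":255}]'

```text
t: 5.78
tool_pos: [0.492, 0.1291, 0.0311]
orientation: [0.052, 3.117, 0.017]
force: [-0.0, 0.4, -0.7]
opening: 0.0006
```

```bash
cat > st.py <<'E'
from plant import robot
from h import *
s=robot.read_state();M=R.from_rotvec(s["orientation"]).as_matrix()
C,S=np.cos(.086),np.sin(.086);w=s["tool_pos"][:2]-[.5206,.2675]
print(s["tool_pos"].round(4),"guide",round(C*w[0]+S*w[1],4),round(-S*w[0]+C*w[1],4),"t",s["t"],"F",s["force"].round(2),"yaw",round(np.arctan2(-M[0,1],M[1,1]),3),"z",M[:,2].round(3))
E
python3 st.py
```

```text
[0.492  0.1291 0.0311] guide -0.0404 -0.1354 t 5.7833 F [-0.02  0.44 -0.68] yaw -0.033 z [ 0.025  0.01  -1.   ]
```

>>> send_rows --series '[{"dx":-0.06,"dy":0.35,"dz":-0.4,"wx":0,"wy":0.006,"wz":0,"fingers":255},{"dx":-0.06,"dy":0.35,"dz":-0.4,"wx":0,"wy":0.006,"wz":0,"fingers":255},{"dx":-0.06,"dy":0.35,"dz":-0.2,"wx":0,"wy":0,"wz":0,"fingers":255},{"dx":-0.05,"dy":0.35,"dz":0,"wx":0,"wy":0,"wz":0,"fingers":255},{"dx":-0.05,"dy":0.35,"dz":0,"wx":0,"wy":0,"wz":0,"fingers":255}]'

```text
t: 6.2
tool_pos: [0.49, 0.1483, 0.0214]
orientation: [0.051, 3.127, 0.015]
force: [-0.1, -1.7, 0.7]
opening: 0.0009
```

```bash
python3 st.py;python3 - <<'E'
from plant import robot
from h import *
im=robot.read_camera("side")[:,:,::-1]
cv2.imwrite("pics/s6.png",cv2.resize(im[110:270,110:300],None,fx=4,fy=3.7,interpolation=cv2.INTER_CUBIC))
E
```

```text
[0.49   0.1483 0.0214] guide -0.0407 -0.1161 t 6.2 F [-0.08 -1.73  0.71] yaw -0.033 z [ 0.014  0.01  -1.   ]
```

View pics/s6.png

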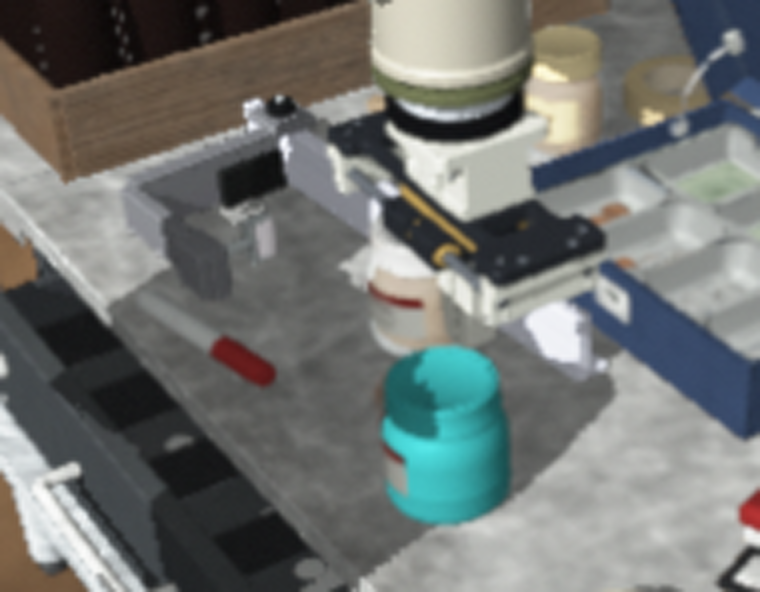

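>>> send_rows --series '[{"dx":-0.01,"dy":0.4,"dz":0,"wx":0,"wy":0,"wz":-0.01,"fingers":255},{"dx":-0.02,"dy":0.4,"dz":0,"wx":0,"wy":0,"wz":-0.01,"fingers":255},{"dx":-0.02,"dy":0.4,"dz":0,"wx":0,"wy":0,"wz":-0.01,"fingers":255},{"dx":-0.02,"dy":0.4,"dz":0,"wx":0,"wy":0,"wz":0,"fingers":255},{"dx":-0.02,"dy":0.4,"dz":0,"wx":0,"wy":0,"wz":0,"fingers":255}]'

```text
t: 6.67
tool_pos: [0.4884, 0.1703, 0.0211]
orientation: [0.104, 3.127, 0.015]
force: [-0.1, -1.9, 0.3]
opening: 0.0007
```

```bash
python3 st.py
```

```text
[0.4884 0.1703 0.0211] guide -0.0405 -0.0941 t 6.6667 F [-0.09 -1.89  0.29] yaw -0.067 z [ 0.013  0.009 -1.   ]
```

>>> send_rows --series '[{"dx":0.02,"dy":0.4,"dz":0,"wx":0,"wy":0,"wz":0,"fingers":255},{"dx":0.01,"dy":0.4,"dz":0,"wx":0,"wy":0,"wz":0,"fingers":255},{"dx":0,"dy":0.4,"dz":0,"wx":0,"wy":0,"wz":0,"fingers":255},{"dx":0,"dy":0.4,"dz":0,"wx":0,"wy":0,"wz":0,"fingers":255},{"dx":0,"dy":0.4,"dz":0,"wx":0,"wy":0,"wz":0,"fingers":255}]'

```text
t: 7.08
tool_pos: [0.4885, 0.1927, 0.0211]
orientation: [0.104, 3.127, 0.015]
force: [-0.0, -1.7, 0.3]
opening: 0.0004
```

```bash
python3 st.py;python3 - <<'E'
from plant import robot
from h import *
im=robot.read_camera("side")[:,:,::-1]
cv2.imwrite("pics/s7.png",cv2.resize(im[110:270,110:300],None,fx=4,fy=3.7,interpolation=cv2.INTER_CUBIC))
im=robot.read_camera("top")[:,:,::-1]
cv2.imwrite("pics/t7.png",cv2.resize(im[165:275,105:305],None,fx=4,fy=4,interpolation=cv2.INTER_CUBIC))
E
```

```text
[0.4885 0.1927 0.0211] guide -0.0384 -0.0718 t 7.0833 F [-0.04 -1.7   0.28] yaw -0.066 z [ 0.013  0.009 -1.   ]
```

View pics/s7.png

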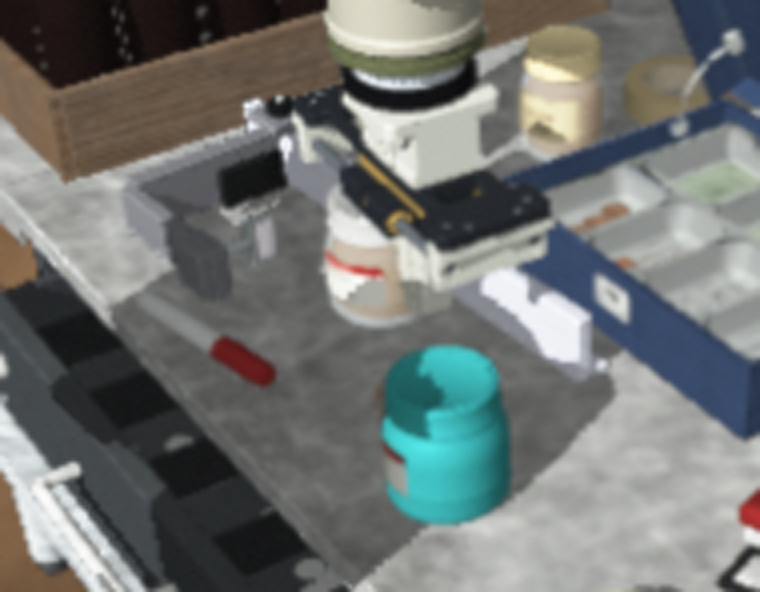

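View pics/t7.png

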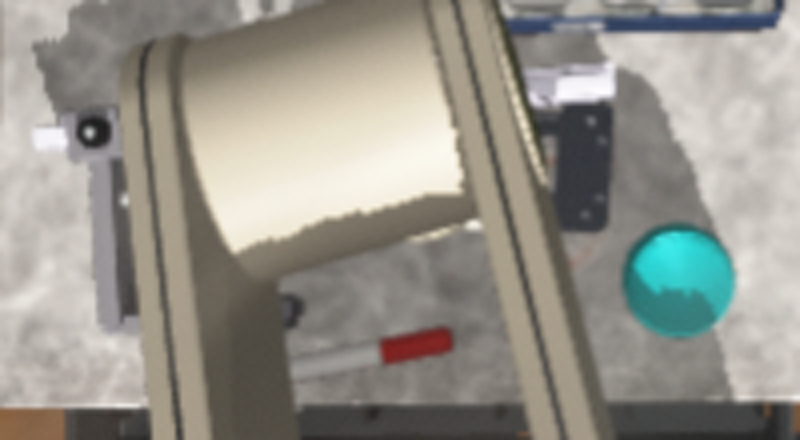

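```bash
python3 - <<'E'
from plant import robot
from h import *
i=robot.camera_info("side")
C,S=np.cos(.086),np.sin(.086)
im=cv2.imread("pics/s7.png")
for gx,col in((-.0345,(0,255,0)),(-.0395,(0,0,255))):
  for z in(0.002,.06):
    a=np.linspace(0,2*np.pi,200);pts=[]
    for t in a:
        x,y=gx+.0345*np.cos(t),-.0198+.0345*np.sin(t)
        u=proj(i,(.5206+C*x-S*y,.2675+S*x+C*y,z));pts.append(((u[0]-110+.375)*4,(u[1]-110+.375)*3.7))
    cv2.polylines(im,[np.int32(pts)],True,col,1)
for z in(0,.05):
    u=[proj(i,(.5206-S*y,.2675+C*y,z)) for y in(-.17,.19)]
    cv2.polylines(im,[np.int32([((q[0]-110+.375)*4,(q[1]-110+.375)*3.7) for q in u])],False,(255,0,0),1)
cv2.imwrite("pics/s7o.png",im)
E
```

```text
(no output)
```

View pics/s7o.png

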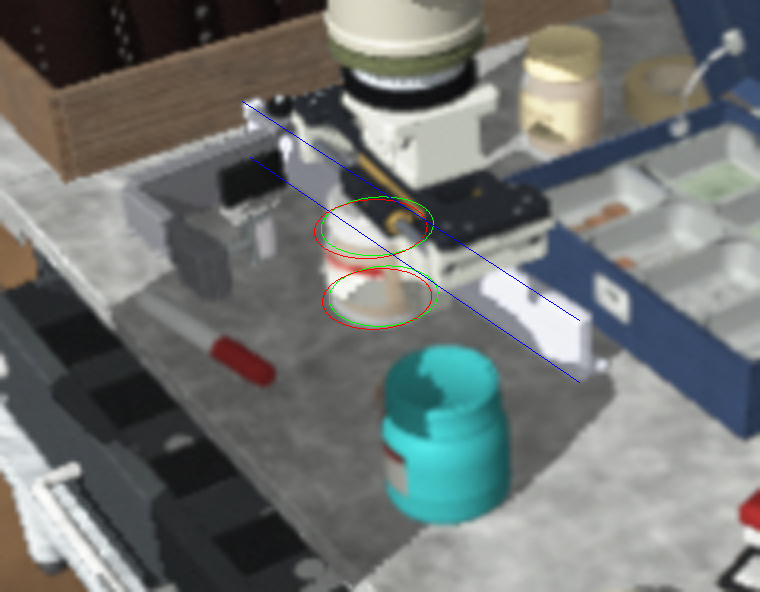

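The green overlay, drawn for a jar touching the wall, matches the jar's left and lower outline, so it's against the wall. I'll keep pushing with a small bias into the wall.

>>> send_rows --series '[{"dx":0.02,"dy":0.4,"dz":0,"wx":0,"wy":0,"wz":0,"fingers":255},{"dx":0.0,"dy":0.4,"dz":0,"wx":0,"wy":0,"wz":0,"fingers":255},{"dx":0,"dy":0.4,"dz":0,"wx":0,"wy":0,"wz":0,"fingers":255},{"dx":0,"dy":0.4,"dz":0,"wx":0,"wy":0,"wz":0,"fingers":255},{"dx":0,"dy":0.4,"dz":0,"wx":0,"wy":0,"wz":0,"fingers":255}]'

```text
t: 7.6
tool_pos: [0.4888, 0.214, 0.021]
orientation: [0.104, 3.127, 0.015]
force: [-0.4, -0.9, 0.6]
opening: 0.0006
```

```bash
python3 st.py
```

```text
[0.4888 0.214  0.021 ] guide -0.0363 -0.0506 t 7.6 F [-0.4  -0.89  0.59] yaw -0.067 z [ 0.013  0.009 -1.   ]
```

>>> send_rows --series '[{"dx":-0.02,"dy":0.3,"dz":0,"wx":0,"wy":0,"wz":0,"fingers":255},{"dx":-0.02,"dy":0.3,"dz":0,"wx":0,"wy":0,"wz":0,"fingers":255},{"dx":-0.02,"dy":0.3,"dz":0,"wx":0,"wy":0,"wz":0,"fingers":255},{"dx":-0.02,"dy":0.3,"dz":0,"wx":0,"wy":0,"wz":0,"fingers":255},{"dx":-0.02,"dy":0.3,"dz":0,"wx":0,"wy":0,"wz":0,"fingers":255}]'

```text
t: 8.02
tool_pos: [0.4877, 0.231, 0.021]
orientation: [0.104, 3.127, 0.015]
force: [0.0, -0.9, 1.3]
opening: 0.001
```

>>> send_rows --series '[{"dx":-0.01,"dy":0.25,"dz":0,"wx":0,"wy":0,"wz":0,"fingers":255},{"dx":-0.01,"dy":0.25,"dz":0,"wx":0,"wy":0,"wz":0,"fingers":255}]'

```text
t: 8.18
tool_pos: [0.4875, 0.2366, 0.021]
orientation: [0.103, 3.127, 0.015]
force: [-0.1, -1.5, 0.2]
opening: 0.0006
```

>>> send_rows --series '[{"dx":-0.01,"dy":0.25,"dz":0,"wx":0,"wy":0,"wz":0,"fingers":255},{"dx":-0.01,"dy":0.25,"dz":0,"wx":0,"wy":0,"wz":0,"fingers":255}]'

```text
t: 8.35
tool_pos: [0.4872, 0.2421, 0.021]
orientation: [0.104, 3.127, 0.015]
force: [-0.0, -1.2, 0.5]
opening: 0.0004
```

```bash
python3 st.py
```

```text
[0.4872 0.2421 0.021 ] guide -0.0354 -0.0224 t 8.35 F [-0.01 -1.17  0.52] yaw -0.066 z [ 0.013  0.009 -1.   ]
```

>>> send_rows --series '[{"dx":-0.01,"dy":0.25,"dz":0,"wx":0,"wy":0,"wz":0,"fingers":255},{"dx":-0.01,"dy":0.25,"dz":0,"wx":0,"wy":0,"wz":0,"fingers":255}]'

```text
t: 8.52
tool_pos: [0.487, 0.2476, 0.021]
orientation: [0.104, 3.127, 0.015]
force: [-1.4, -1.3, -0.4]
opening: 0.0004
```

>>> send_rows --series '[{"dx":-0.01,"dy":0.25,"dz":0,"wx":0,"wy":0,"wz":0,"fingers":255},{"dx":-0.01,"dy":0.25,"dz":0,"wx":0,"wy":0,"wz":0,"fingers":255}]'

```text
t: 8.68
tool_pos: [0.4869, 0.253, 0.0211]
orientation: [0.104, 3.127, 0.014]
force: [0.3, -2.6, 1.2]
opening: 0.0008
```

>>> send_rows --series '[{"dx":-0.01,"dy":0.25,"dz":0,"wx":0,"wy":0,"wz":0,"fingers":255},{"dx":-0.01,"dy":0.25,"dz":0,"wx":0,"wy":0,"wz":0,"fingers":255}]'

```text
t: 8.85
tool_pos: [0.4868, 0.258, 0.0211]
orientation: [0.104, 3.127, 0.013]
force: [0.1, -3.7, 0.9]
opening: 0.0007
```

```bash
python3 st.py
```

```text
[0.4868 0.258  0.0211] guide -0.0344 -0.0066 t 8.85 F [ 0.1  -3.67  0.92] yaw -0.066 z [ 0.013  0.008 -1.   ]
```

>>> send_rows --series '[{"dx":-0.02,"dy":0.25,"dz":0,"wx":0,"wy":0,"wz":0,"fingers":255},{"dx":-0.02,"dy":0.25,"dz":0,"wx":0,"wy":0,"wz":0,"fingers":255}]'

```text
t: 9.02
tool_pos: [0.4862, 0.263, 0.021]
orientation: [0.104, 3.127, 0.011]
force: [-0.5, -3.8, 1.3]
opening: 0.0004
```

>>> send_rows --series '[{"dx":-0.02,"dy":0.25,"dz":0,"wx":0,"wy":0,"wz":0,"fingers":255},{"dx":-0.02,"dy":0.25,"dz":0,"wx":0,"wy":0,"wz":0,"fingers":255}]'

```text
t: 9.18
tool_pos: [0.4856, 0.2681, 0.0209]
orientation: [0.104, 3.128, 0.01]
force: [-1.3, -3.7, 1.9]
opening: 0.0006
```

>>> send_rows --series '[{"dx":-0.02,"dy":0.25,"dz":0,"wx":0,"wy":0,"wz":0,"fingers":255},{"dx":-0.02,"dy":0.25,"dz":0,"wx":0,"wy":0,"wz":0,"fingers":255}]'

```text
t: 9.35
tool_pos: [0.4851, 0.2738, 0.0209]
orientation: [0.104, 3.128, 0.011]
force: [-0.9, -2.7, 1.1]
opening: 0.0009
```

>>> send_rows --series '[{"dx":-0.02,"dy":0.25,"dz":0,"wx":0,"wy":0,"wz":0,"fingers":255},{"dx":-0.02,"dy":0.25,"dz":0,"wx":0,"wy":0,"wz":0,"fingers":255}]'

```text
t: 9.52
tool_pos: [0.4848, 0.2798, 0.021]
orientation: [0.104, 3.128, 0.012]
force: [0.4, -1.5, -0.6]
opening: 0.0007
```

```bash
python3 st.py;python3 - <<'E'
from plant import robot
from h import *
im=robot.read_camera("side")[:,:,::-1]
cv2.imwrite("pics/s8.png",cv2.resize(im[110:270,110:300],None,fx=4,fy=3.7,interpolation=cv2.INTER_CUBIC))
E
```

```text
[0.4848 0.2798 0.021 ] guide -0.0347 0.0153 t 9.5167 F [ 0.42 -1.48 -0.65] yaw -0.067 z [ 0.013  0.007 -1.   ]
```

View pics/s8.png

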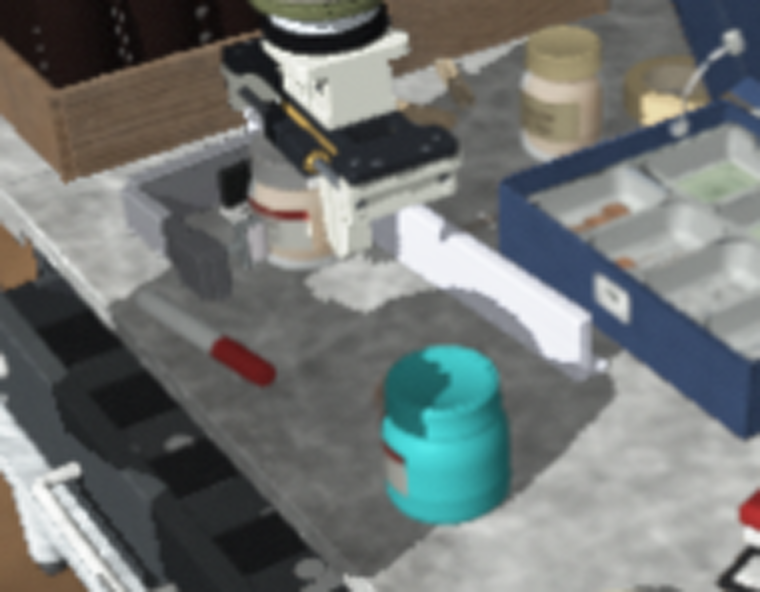

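>>> send_rows --series '[{"dx":-0.02,"dy":0.25,"dz":0,"wx":0,"wy":0,"wz":0,"fingers":255},{"dx":-0.02,"dy":0.25,"dz":0,"wx":0,"wy":0,"wz":0,"fingers":255}]'

```text
t: 9.73
tool_pos: [0.4845, 0.2858, 0.021]
orientation: [0.104, 3.127, 0.013]
force: [0.8, -2.1, 0.2]
opening: 0.0002
```

>>> send_rows --series '[{"dx":-0.02,"dy":0.2,"dz":0,"wx":0,"wy":0,"wz":0,"fingers":255},{"dx":-0.02,"dy":0.2,"dz":0,"wx":0,"wy":0,"wz":0,"fingers":255}]'

```text
t: 9.9
tool_pos: [0.4841, 0.2906, 0.021]
orientation: [0.104, 3.127, 0.014]
force: [0.0, -0.9, -0.8]
opening: 0.0006
```

>>> send_rows --series '[{"dx":-0.02,"dy":0.15,"dz":0,"wx":0,"wy":0,"wz":0,"fingers":255},{"dx":-0.02,"dy":0.15,"dz":0,"wx":0,"wy":0,"wz":0,"fingers":255}]'

```text
t: 10.07
tool_pos: [0.4836, 0.2946, 0.021]
orientation: [0.104, 3.127, 0.015]
force: [0.4, -1.5, -0.1]
opening: 0.0005
```

>>> send_rows --series '[{"dx":-0.01,"dy":0.12,"dz":0,"wx":0,"wy":0,"wz":0,"fingers":255}]'

```text
t: 10.15
tool_pos: [0.4835, 0.296, 0.021]
orientation: [0.104, 3.127, 0.015]
force: [0.6, -1.1, -0.1]
opening: 0.0005
```

>>> send_rows --series '[{"dx":-0.01,"dy":0.12,"dz":0,"wx":0,"wy":0,"wz":0,"fingers":255}]'

```text
t: 10.23
tool_pos: [0.4833, 0.2974, 0.021]
orientation: [0.103, 3.127, 0.015]
force: [0.0, -1.0, 0.1]
opening: 0.0
```

>>> send_rows --series '[{"dx":-0.01,"dy":0.12,"dz":0,"wx":0,"wy":0,"wz":0,"fingers":255}]'

```text
t: 10.32
tool_pos: [0.4832, 0.2987, 0.021]
orientation: [0.104, 3.127, 0.015]
force: [-0.6, -1.1, 1.4]
opening: 0.0003
```

>>> send_rows --series '[{"dx":-0.01,"dy":0.1,"dz":0,"wx":0,"wy":0,"wz":0,"fingers":255}]'

```text
t: 10.4
tool_pos: [0.4829, 0.2997, 0.021]
orientation: [0.103, 3.127, 0.015]
force: [0.1, -2.3, 0.4]
opening: 0.0007
```

>>> send_rows --series '[{"dx":-0.01,"dy":0.1,"dz":0,"wx":0,"wy":0,"wz":0,"fingers":255}]'

```text
t: 10.48
tool_pos: [0.4828, 0.3007, 0.021]
orientation: [0.104, 3.127, 0.015]
force: [-0.1, -2.5, 0.9]
opening: 0.0007
```

>>> send_rows --series '[{"dx":-0.01,"dy":0.1,"dz":0,"wx":0,"wy":0,"wz":0,"fingers":255}]'

```text
t: 10.57
tool_pos: [0.4826, 0.3017, 0.021]
orientation: [0.104, 3.127, 0.014]
force: [-0.8, -0.5, 1.3]
opening: 0.0005
```

>>> send_rows --series '[{"dx":-0.01,"dy":0.1,"dz":0,"wx":0,"wy":0,"wz":0,"fingers":255}]'

```text
t: 10.65
tool_pos: [0.4825, 0.3027, 0.021]
orientation: [0.104, 3.128, 0.014]
force: [-0.6, -2.3, 0.8]
opening: 0.0006
```

>>> send_rows --series '[{"dx":-0.01,"dy":0.1,"dz":0,"wx":0,"wy":0,"wz":0,"fingers":255}]'

```text
t: 10.73
tool_pos: [0.4824, 0.3038, 0.021]
orientation: [0.104, 3.128, 0.014]
force: [0.5, -1.0, 0.7]
opening: 0.0007
```

>>> send_rows --series '[{"dx":-0.01,"dy":0.1,"dz":0,"wx":0,"wy":0,"wz":0,"fingers":255}]'

```text
t: 10.82
tool_pos: [0.4823, 0.3048, 0.021]
orientation: [0.104, 3.128, 0.014]
force: [0.1, -1.8, -0.4]
opening: 0.0002
```

>>> send_rows --series '[{"dx":-0.01,"dy":0.1,"dz":0,"wx":0,"wy":0,"wz":0,"fingers":255}]'

```text
t: 10.9
tool_pos: [0.4822, 0.3056, 0.021]
orientation: [0.104, 3.128, 0.013]
force: [0.2, -4.5, 2.3]
opening: 0.0002
```

>>> send_rows --series '[{"dx":-0.01,"dy":0.1,"dz":0,"wx":0,"wy":0,"wz":0,"fingers":255}]'

```text
t: 10.98
tool_pos: [0.4821, 0.306, 0.021]
orientation: [0.104, 3.128, 0.011]
force: [-1.0, -6.6, 3.9]
opening: 0.0008
```

>>> send_rows --series '[{"dx":-0.01,"dy":0.1,"dz":0,"wx":0,"wy":0,"wz":0,"fingers":255}]'

```text
t: 11.07
tool_pos: [0.482, 0.3061, 0.021]
orientation: [0.104, 3.128, 0.009]
force: [-0.4, -7.5, 3.5]
opening: 0.0004
```

>>> send_rows --series '[{"dx":-0.01,"dy":0.12,"dz":0,"wx":0,"wy":0,"wz":0,"fingers":255}]'

```text
t: 11.15
tool_pos: [0.482, 0.3063, 0.021]
orientation: [0.104, 3.128, 0.005]
force: [-0.5, -7.5, 3.8]
opening: 0.0005
```

```bash
python3 st.py
```

```text
[0.482  0.3063 0.021 ] guide -0.0351 0.0419 t 11.15 F [-0.48 -7.45  3.83] yaw -0.066 z [ 0.012  0.003 -1.   ]
```

>>> send_rows --series '[{"dx":-0.02,"dy":0.18,"dz":0.0,"wx":0,"wy":0,"wz":0,"fingers":255}]'

```text
t: 11.23
tool_pos: [0.482, 0.3067, 0.0211]
orientation: [0.104, 3.128, 0.002]
force: [0.2, -10.3, 5.2]
opening: 0.0002
```

>>> send_rows --series '[{"dx":-0.02,"dy":0.22,"dz":0.0,"wx":0,"wy":0,"wz":0,"fingers":255}]'

```text
t: 11.32
tool_pos: [0.4819, 0.3072, 0.0211]
orientation: [0.104, 3.128, -0.003]
force: [-0.6, -13.1, 6.1]
opening: 0.0005
```

```bash
python3 st.py
```

```text
[0.4819 0.3072 0.0211] guide -0.0352 0.0429 t 11.3167 F [ -0.61 -13.06   6.12] yaw -0.067 z [ 0.011 -0.002 -1.   ]
```

>>> send_rows --series '[{"dx":-0.02,"dy":0.2,"dz":0.0,"wx":0,"wy":0,"wz":0,"fingers":255},{"dx":-0.02,"dy":0.2,"dz":0.0,"wx":0,"wy":0,"wz":0,"fingers":255}]'

```text
t: 11.48
tool_pos: [0.4819, 0.3071, 0.0212]
orientation: [0.105, 3.129, -0.014]
force: [-0.7, -12.5, 6.1]
opening: 0.0003
```

>>> send_rows --series '[{"dx":0,"dy":-0.1,"dz":0.0,"wx":0,"wy":0,"wz":0,"fingers":255},{"dx":0,"dy":-0.3,"dz":0.0,"wx":0,"wy":0,"wz":0,"fingers":255},{"dx":0.05,"dy":-0.5,"dz":0.0,"wx":0,"wy":0,"wz":0,"fingers":255},{"dx":0.05,"dy":-1.0,"dz":0.1,"wx":0,"wy":0,"wz":0,"fingers":255},{"dx":0.1,"dy":-1.5,"dz":0.2,"wx":0,"wy":0,"wz":0,"fingers":255}]'

```text
t: 11.9
tool_pos: [0.4836, 0.2732, 0.024]
orientation: [0.102, 3.129, -0.013]
force: [-0.4, 0.5, 0.2]
opening: 0.0005
```

```bash
python3 st.py
```

```text
[0.4836 0.2732 0.024 ] guide -0.0364 0.0089 t 11.9 F [-0.42  0.5   0.19] yaw -0.065 z [ 0.01  -0.009 -1.   ]
```

>>> send_rows --series '[{"dx":0.1,"dy":-2.5,"dz":0.3,"wx":0,"wy":0,"wz":0,"fingers":255},{"dx":0.1,"dy":-2.5,"dz":1.0,"wx":0,"wy":0,"wz":0,"fingers":255},{"dx":0,"dy":-1,"dz":3.5,"wx":0,"wy":0,"wz":0,"fingers":255},{"dx":0,"dy":0,"dz":4,"wx":0,"wy":0,"wz":0,"fingers":255},{"dx":0,"dy":0,"dz":4,"wx":0,"wy":0,"wz":0,"fingers":255},{"dx":-2,"dy":-2,"dz":3,"wx":0,"wy":0,"wz":0,"fingers":255},{"dx":-3,"dy":-2.5,"dz":0,"wx":0,"wy":0,"wz":0,"fingers":255},{"dx":-3,"dy":-2.5,"dz":0,"wx":0,"wy":0,"wz":0,"fingers":255},{"dx":-3,"dy":-2.5,"dz":0,"wx":0,"wy":0,"wz":0,"fingers":255},{"dx":-3,"dy":-2.5,"dz":0,"wx":0,"wy":0,"wz":0,"fingers":255},{"dx":0,"dy":0,"dz":0,"wx":0,"wy":0,"wz":0,"fingers":255}]'

```text
t: 12.82
tool_pos: [0.3383, 0.0805, 0.187]
orientation: [0.1, 3.124, -0.01]
force: [0.6, 0.8, 0.8]
opening: 0.0004
```

```bash
python3 st.py;python3 - <<'E'
from plant import robot
from h import *
im=robot.read_camera("side")[:,:,::-1]
cv2.imwrite("pics/s9.png",cv2.resize(im[110:270,110:300],None,fx=4,fy=3.7,interpolation=cv2.INTER_CUBIC))
im=robot.read_camera("top")[:,:,::-1]
cv2.imwrite("pics/t9.png",cv2.resize(im[165:275,105:305],None,fx=4,fy=4,interpolation=cv2.INTER_CUBIC))
E
```

```text
[0.3383 0.0805 0.187 ] guide -0.1977 -0.1706 t 12.8167 F [0.59 0.77 0.83] yaw -0.064 z [ 0.016 -0.007 -1.   ]
```

View pics/s9.png

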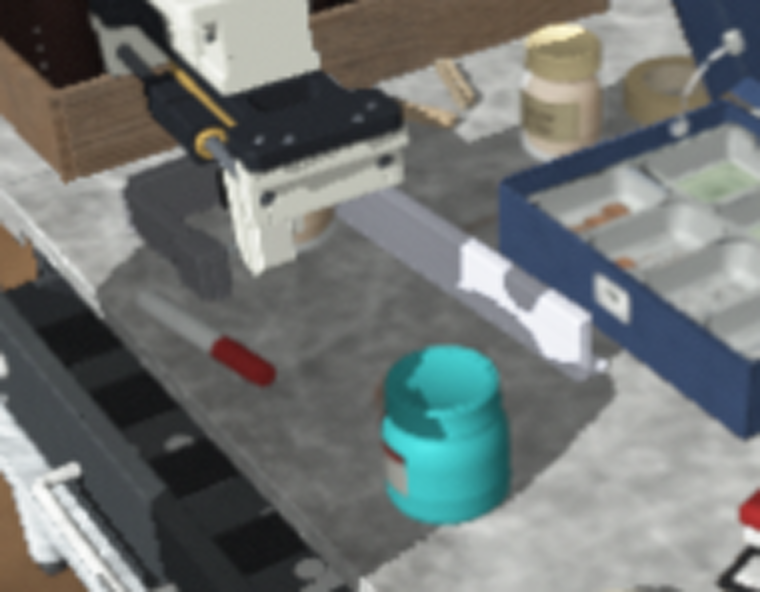

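View pics/t9.png

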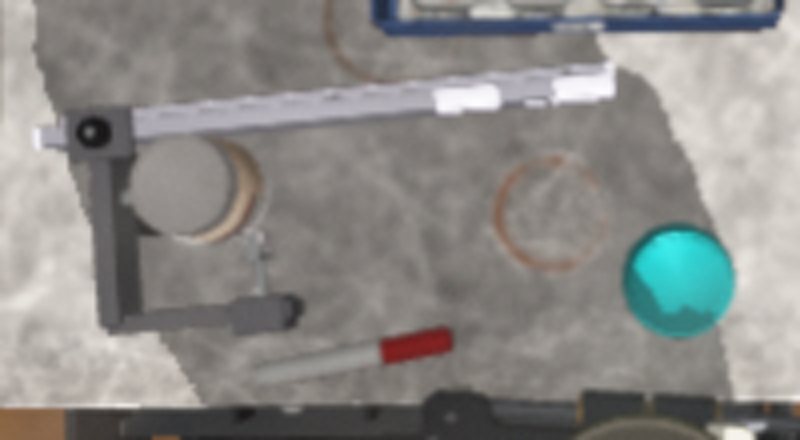

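From the top, the jar sits at the stop (lid at crop 183,187) with the roller at about (260,235), and the pen and slim jar are unmoved. The hand blocks the side view, so I'll clear it and look once more.

>>> send_rows --series '[{"dx":0,"dy":-3.5,"dz":2,"wx":0,"wy":0,"wz":0,"fingers":255},{"dx":0,"dy":-3.5,"dz":2,"wx":0,"wy":0,"wz":0,"fingers":255},{"dx":0,"dy":-3.5,"dz":2,"wx":0,"wy":0,"wz":0,"fingers":255},{"dx":0,"dy":-3.5,"dz":1,"wx":0,"wy":0,"wz":0,"fingers":255},{"dx":0,"dy":-3.5,"dz":0,"wx":0,"wy":0,"wz":0,"fingers":255},{"dx":0,"dy":0,"dz":0,"wx":0,"wy":0,"wz":0,"fingers":255}]'

```text
t: 13.42
tool_pos: [0.3444, -0.0958, 0.2603]
orientation: [0.077, 3.122, -0.006]
force: [0.3, -0.6, -1.2]
opening: 0.0005
```

```bash
python3 - <<'E'
from plant import robot
from h import *
im=robot.read_camera("side")[:,:,::-1]
cv2.imwrite("pics/s10.png",cv2.resize(im[110:270,110:300],None,fx=4,fy=3.7,interpolation=cv2.INTER_CUBIC))
i=robot.camera_info("top");C,S=np.cos(.086),np.sin(.086)
for n,u,z in(("jar",(183,187),.086),("roller",(260,236),.04),("pad0",(162,200),.042)):
    w=ray_plane(i,(105+u[0]/4-.375,165+u[1]/4-.375),z)[:2]-[.5206,.2675];print(n,C*w[0]+S*w[1],-S*w[0]+C*w[1])
E
```

```text
jar -0.03686629349360841 0.08701190118347668
roller -0.06842460990828816 0.056178566499178156
pad0 -0.04039222541034927 0.11469875391022617
```

View pics/s10.png

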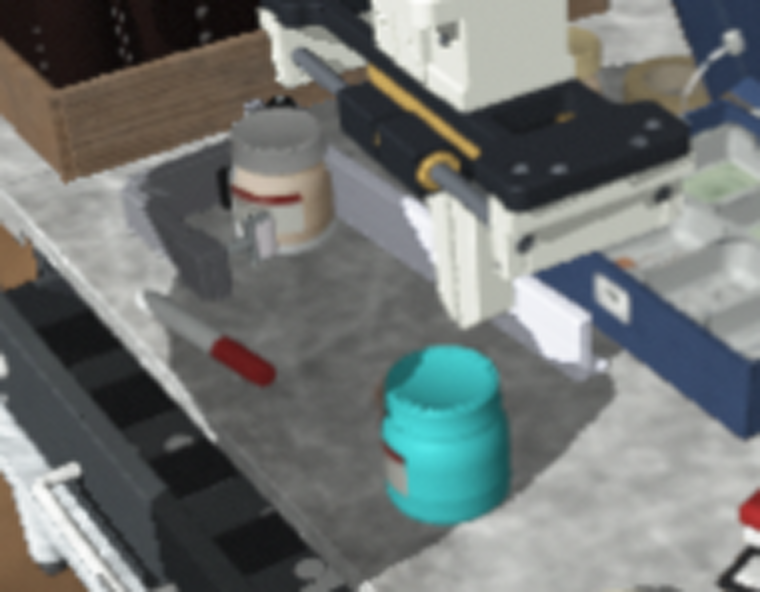

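The jar stands upright at the pad (crop 282,180). The roller is back out at (262,232), in front of the jar's rear edge and 68 mm from the wall to its axis. The pen is where it was.

```bash
python3 -c "
from plant import robot
print(robot.close_job())"
```

```text
the job is handed in; nothing more can be done
None
```

The squat jar is loaded and the job is handed in at about 13.5 s of the 59 s allowed. I slid the jar square against the wall with the shut fingers. Then I pushed it along the wall from behind, past the roller and onto the pad, and drew the hand back clear.

**Forces:**
- **At the wall:** the reading reached 11.4 N.
- **At the roller:** about 4 N in steady pushing.
- **On the pad:** 13.1 N on the hand, with the hand about 2.4 mm past first contact. I take the pad to have been pressed in at least 2 mm, though I could not read it directly. The force readings wander by about 1 N.

**Last pictures:**
- **Jar:** upright at the wall. Its centre measured 37 mm from the wall, where 34.5 mm means touching, and 31 mm past the roller, where 25 to 29 mm counts as caught. Both are 2 to 3 mm off, which fits what I can expect from reading the pictures.
- **Roller:** its axis was 68 mm from the wall, so fully sprung out.
- **Pen and slim jar:** unmoved. The pen was in plain view in the last pictures. The slim jar was partly behind the hand in the very last one, but unmoved in the one before.

**Not confirmed directly:** while the jar moved along the wall, the sideways force was too small to prove it stayed in contact. I relied on one picture overlay, good to about 3 mm, and on pushing slightly into the wall.

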